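Pin the roof hinge of a nest box

ROBOT

A 7-joint arm with a two-finger parallel gripper is mounted at the origin on the work surface. World frame = base frame: x ahead of the robot, y to its left, z up, the work surface at z = 0. Lengths are in mm, angles in degrees, forces in N, time in s.
With the tool pointing down it reaches from about 400 to 925 mm from the base axis. Payload 5.6 kg.
Tool frame: the origin (TCP) lies midway between the tips of the shut fingers; the grasp point (between the pads) lies 19 mm behind it; x points along the fingers, z is the direction in which the jaws open and shut, and the axes are right-handed (so a half turn about x gives the same grasp; the last joint's range is limited). The gripper opens to 85 mm and grips with 20 to 120 N. Pads are 22 mm wide; open, the fingers measure 114 mm over their backs; the gripper's body (76 mm by 85 mm) begins 54 mm behind the grasp point. The pads swing forward as they close: fully open they stand 13 mm farther back than shut.
Start: joints at [-2.464, 26.786, -0.665, 91.828, 0.344, 61.387, -3.226], TCP at [650.006, -0.043, 231.29] pointing down, gripper open.
Joint ranges: [-144.91, 144.91], [-17.63, 115.5], [-89.93, 88.59], [15.96, 139.68], [-74.01, 254.01], [8.47, 105.57], [-167.45, 167.45]. Speed limits (degrees/s): [147.25, 147.25, 180, 180, 180, 180, 180].

INTERFACE

Orientations are given as a 3x3 rotation matrix whose columns are the frame's x, y, z axes.
In Python, from cell import env gives the robot as it stands.
- The arm moves only by the shell command python3 -m handwheel 'ROWS' [FORCE]. ROWS is JSON, a list of rows, each a list of 7 numbers: the opening in per cent of the stroke, from 0 (shut) to 100 (fully open), then the shift along the tool's x, y, z scaled (see below), then the turn, a rotation vector about the tool's x, y, z scaled (see below). A call has 1 to 10 rows; each row is the pose to reach, as a shift and turn from the pose commanded when the call began, along the tool's axes at that moment, turning the shorter way round; what a row does not reach only later rows make up. The controller multiplies each number of a shift by 300 mm and each number of a turn by 180 degrees. A row lasts 1/10 s, in which the tool goes at most 50 mm and 8.59 degrees, less where a joint would pass 70% of its speed; a pose out of reach is approached as far as the arm can. A call with a number of a shift or a turn outside -1 to 1 is refused whole. A call with a gripper value outside its range is refused whole. The fingers move at their own pace and stop on an object; FORCE is the grip in N (left out, the last holds). Time passes only in rows, so rows that repeat a pose let the fingers close. It gives the time, the measured TCP pose, the force and the opening at its end, in the units of the state.
- env.state(): the state, without advancing time (a new reading comes with each control period).
- env.read_camera(name): name is "scene" or "side" or "wrist"; returns the picture (384x512x3 uint8, red, green, blue); there is no depth.
- env.get_calibration(name): a dict with "K" (3x3 intrinsics, pixels), "origin" and "attitude" of the camera in the world; the wrist camera has in their place "hand_eye" (4x4, takes a point from camera to tool coordinates, whose origin is the TCP and whose axes are the tool frame's). Camera axes: x right, y down, z forward; pixel columns grow to the right and rows downward; lengths in mm; the calibration is good to about 2 mm. A picture is of the moment at which its call begins: read the wrist's pose just before it. get_calibration takes no time and is no camera call.
- env.sign_off(): hands the job in, once; it reports no verdict.
The state is a dict: "clock": time; "joints": joint angles; "qvel": joint speeds; "tau": joint torques, N m; "eef_pos": TCP position; "eef_rot": TCP orientation; "wrist_force": force on the tool from outside, world axes, zero at the start; "torque": the same for the moment, N m; "grip_width": finger opening in mm.
Only numpy, scipy, OpenCV 4.12 (cv2) and the standard library are available. Lean on these libraries where they do the work, as an engineer would, in place of code of your own. Each camera call takes 0.05 s, during which the arm holds its last target. There are 200 camera calls.

TASK

Take the wooden-knobbed hinge pin out of the pin block and join the loose roof half to the nest box with it: put it down into the roof half's knuckle, draw the roof half outwards along its guide with the pin until you feel the box's own knuckle underneath, and push the pin through both until its knob sits fully down on the upper knuckle. Work by feel and never press the pin hard against the hinge; leave the glue bottle standing.

Things in the scene. Friction and masses are not known exactly. Their poses are not given: they have to be found in the camera images.
- nestbox: Plywood nest box lying on its back, open side up, on a 220 mm square jig board, all fixed to the bench. Origin at bench height under the ridge corner; z up. One roof half is fixed and runs from the ridge along +x; the other is loose and runs along +y; tops 112 mm above the bench. The hinge axis is upright, outside the ridge, at nestbox x = -18 mm.
- inner_stop (a point): Point on the hinge line, 90 mm above the bench, where the roof knuckle's axis is with the roof half at its inner stop; axes as nestbox. The box's fixed lower knuckle (barrel 24 mm wide, ears to 28 mm either side along y, bore 11 mm, 66 to 90 mm above the bench) is 7 to 31 mm from it along +y, unmeasured. Below 80 mm height a spring shoe in its bore resists the pin with 4 to 15 N.
- roof_knuckle (a point): Centre of the top mouth, 116 mm above the bench, of the upper steel knuckle (outside diameter 24 mm, bore 11 mm right through, 24 mm tall, 2 mm above the lower one) of the loose roof half; axes as nestbox. The half slides along y only, with about 2.5 N friction, stays where left, from inner_stop to 33 mm along +y of it; starts near inner_stop. The pin in its bore draws it along.
- pin: Hinge pin, about 60 g, upright in one of the block's three holes, told by its round wooden knob. Origin at the centre of its point, z up along it. Steel shank 9 mm diameter, 56 mm long, its end blunt, the edge broken by only 0.8 mm; then the knob, 22 mm diameter, 34 mm tall (56 to 90 mm from the origin). Starts with its point 7 mm above the bench. Home: knob's underside on the upper knuckle.
- pinblock: Wooden block 150 x 44 x 45 mm, fixed; origin under its centre, long side along x. Three 11 mm holes 38 mm deep in a row along x, 45 mm apart, the middle one central. In the other two stand a hex bolt (head 20 mm wide, top 15 mm above the block) and a plain 9 mm wooden dowel (22 mm above the block).
- glue: White glue bottle standing on the bench, 60 mm diameter, 130 mm tall; origin at the centre of its underside.
Things that resemble listed ones, but are neither listed nor needed, are in the scene too. Leave any blue or red look-alike of the pin alone.

How it is judged (in metres and radians):
On the way, in this order (a step that is already met when the one before it is completed fails the run):
1. the pin is drawn out of the block, its point above 65 mm (height (world z) of pin above 0.065 m), for 0.1 s.
2. the pin's point is inside the upper knuckle, at least 5 mm down (horizontal distance between pin and roof_knuckle below 0.004 m and z of pin in the frame of roof_knuckle below -0.005 m), for 0.1 s.
At the end, for the whole second after the job is handed in: The pin stands through both knuckles, upright within 0.08 rad, its knob's underside within 2.5 mm of the top of the upper knuckle (fully home is 56 mm deep), its point within 5 mm of the upper knuckle's axis; released and at rest (z of pin in the frame of roof_knuckle below -0.0535 m and horizontal distance between pin and roof_knuckle below 0.005 m and angle between the z axis of pin and the z axis of nestbox, either way round below 0.08 rad and linear speed of pin below 0.02 m/s); the robot touches nothing.
It fails at once if the pin is pressed against the nest box, roof half or hinge with more than 60 N (all contacts added up, among them about 10 N of the shoe's squeeze) (contact force between pin and nestbox above 60 N).
It fails at once if the glue bottle is knocked over or tilted more than 0.3 rad (angle between glue's own z axis and vertical above 0.3 rad).
It also fails if it takes over 72 s, if anything falls off the work surface, if the arm or the gripper's body presses on something with over 40 N, if the wrist force passes 120 N, or if a joint passes its speed limit or range.

## Working session

There is one attempt and no reset: what is moved stays moved. The work goes in short steps, Python scripts to look and compute and a shell command to move; the robot and the scene stay as the last step left them, time stands still between calls to the robot, and variables do not carry over. Pictures are saved under pics/ and viewed, about 8 in all and at most 12, crops included, and the job is handed in when it is done.

```bash
mkdir -p pics; ls
cat > h.py <<'E'
from cell import env
import numpy as np, cv2
def snap(n,f):
    s=env.state(); im=env.read_camera(n); cv2.imwrite('pics/'+f+'.png',im[:,:,::-1]); return im,s
E
python3 - <<'E'
from h import *
a,_=snap('scene','a'); b,_=snap('side','b'); c,s=snap('wrist','c')
for n in ('scene','side','wrist'): print(n,env.get_calibration(n))
print(s)
E
```

```text
pics
scene {'K': array([[484.72704302,   0.        , 258.51226839],
       [  0.        , 484.72704302, 192.72429604],
       [  0.        ,   0.        ,   1.        ]]), 'origin': array([1253.44678178, -191.9459973 ,  679.4255401 ]), 'attitude': array([[ 8.76872849e-02,  5.87511691e-01, -8.04450715e-01],
       [ 9.96147599e-01, -5.24857247e-02,  7.02510427e-02],
       [-9.48869861e-04, -8.07511772e-01, -5.89850692e-01]])}
side {'K': array([[393.28354918,   0.        , 257.46552891],
       [  0.        , 393.28354918, 192.25932746],
       [  0.        ,   0.        ,   1.        ]]), 'origin': array([ 314.53577009, -714.30572546,  642.9711058 ]), 'attitude': array([[ 0.95105537, -0.20840791,  0.22816624],
       [-0.30891272, -0.62167882,  0.71978356],
       [-0.00816247, -0.75503747, -0.65563083]])}
wrist {'K': array([[298.47366076,   0.        , 261.99059997],
       [  0.        , 298.47366076, 188.29968871],
       [  0.        ,   0.        ,   1.        ]]), 'hand_eye': array([[ 7.44127343e-05, -3.23788591e-01,  9.46129454e-01,
        -1.42713434e+02],
       [-3.6212419
[... 345 characters left out ...]
.38546761, -3.22760349]), 'qvel': array([-0.04588851, -0.21623296, -0.01048249, -0.04237071,  0.0391631 ,
        0.00443453,  0.05699577]), 'tau': array([ 1.06754396e-03, -5.33521950e+01,  2.19214533e-02, -2.51963443e+01,
        1.15740488e-02,  4.25570266e-03,  1.47225879e-06]), 'eef_pos': array([ 6.49504889e+02, -5.83886183e-02,  2.30409814e+02]), 'eef_rot': array([[-1.60364769e-03,  1.02250141e-04,  9.99998709e-01],
       [-9.64201601e-05,  9.99999990e-01, -1.02404897e-04],
       [-9.99998710e-01, -9.65842569e-05, -1.60363782e-03]]), 'wrist_force': array([ 0.23638037, -0.30478441,  0.52093845]), 'torque': array([ 0.04973896, -0.01043828, -0.01478108]), 'grip_width': 85.64069313813673}
```

View pics/a.png

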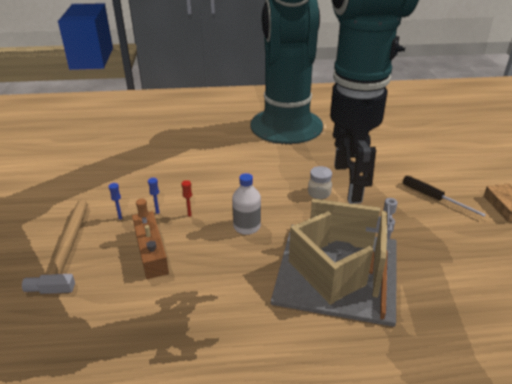

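View pics/b.png

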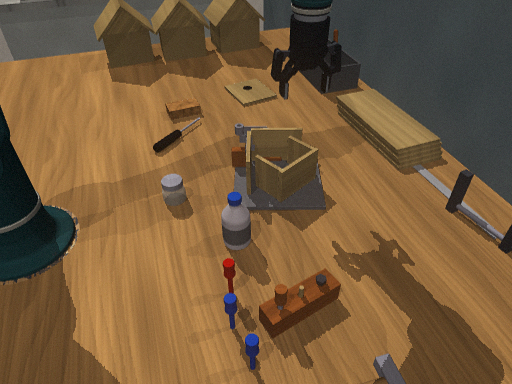

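View pics/c.png

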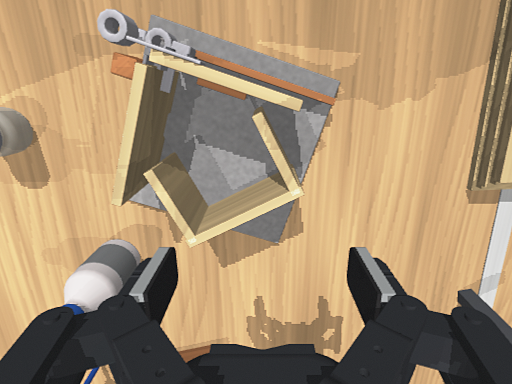

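The wrist picture shows the jig board with two rings near (115,25) and (158,40). The other two show the pin block, with the brown knob at scene (142,207) and side (281,291).

Run:
```python
import cv2,numpy as np
a,b,c=[cv2.imread(f'pics/{n}.png') for n in 'abc']
def crop(i,x,y,w,h,W,H): return cv2.resize(i[y:y+h,x:x+w],(W,H),interpolation=cv2.INTER_CUBIC)
t=np.hstack([crop(a,110,185,80,60,400,300),crop(b,240,260,80,60,400,300)])
d=np.hstack([crop(c,85,0,80,60,400,300),crop(a,360,185,60,45,400,300)])
cv2.imwrite('pics/d.png',np.vstack([t,d]))
```

```text
(no output)
```

View pics/d.png

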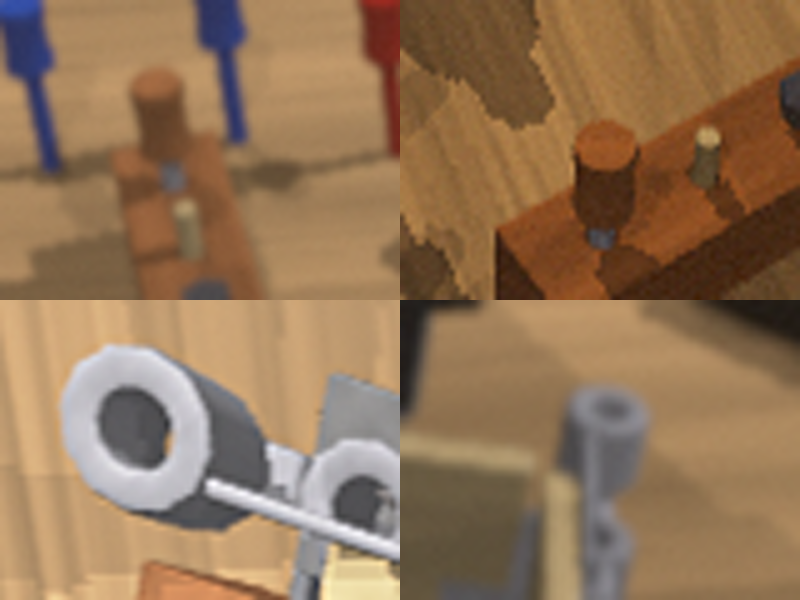

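The crops show the knob top at scene (141.6,201) and side (281,287.6), the upper ring at wrist (112,25.4) and scene (391.5,201.2), and the lower ring at wrist (157,40).

```bash
cat >> h.py <<'E'
def ray(n,uv,s=None):
    c=env.get_calibration(n); d=np.linalg.inv(c['K'])@[uv[0],uv[1],1]
    if n=='wrist':
        T=c['hand_eye']; R=s['eef_rot']; return s['eef_pos']+R@T[:3,3], R@T[:3,:3]@d
    return c['origin'],c['attitude']@d
def atz(r,z): o,d=r; return o+d*(z-o[2])/d[2]
def tri(*rs):
    A=0;b=0
    for o,d in rs:
        d=d/np.linalg.norm(d);P=np.eye(3)-np.outer(d,d);A=A+P;b=b+P@o
    p=np.linalg.solve(A,b); return p.round(1),[round(float(np.linalg.norm(np.cross(p-o,d))/np.linalg.norm(d)),1) for o,d in rs]
def proj(n,p,s):
    c=env.get_calibration(n)
    if n=='wrist': T=c['hand_eye']; R=s['eef_rot']@T[:3,:3]; o=s['eef_pos']+s['eef_rot']@T[:3,3]
    else: R=c['attitude'];o=c['origin']
    q=c['K']@(R.T@(np.array(p)-o)); return (q[:2]/q[2]).round(1)
E
python3 - <<'E'
from h import *
s=env.state()
print('knob',tri(ray('scene',(141.6,201)),ray('side',(281,287.6))))
print('dowel',tri(ray('scene',(147.6,226.4)),ray('side',(301.6,286.4))))
U=ray('scene',(391.5,201.2)),ray('wrist',(112,25.4),s)
L=ray('scene',(390.75,221)),ray('wrist',(157,40),s)
print('up',tri(*U),[atz(r,116).round(1) for r in U]);print('low',tri(*L),[atz(r,90).round(1) for r in L])
for i in [(122,205),(148,62),(302,100)]: print(atz(ray('wrist',i,s),112).round(1))
g=ray('scene',(245,181)),ray('side',(234,198)); print('glue',tri(*g))
E
```

```text
knob (array([ 467. , -356.6,   97.7]), [0.1, 0.1])
dowel (array([ 510.5, -345.1,   67.1]), [0.3, 0.3])
up (array([534.3, 128. , 115.2]), [0.0, 0.0]) [array([535.3, 127.5, 116. ]), array([534.7, 127.9, 116. ])]
low (array([559.2, 122.4,  87. ]), [0.9, 0.9]) [array([563.2, 121.6,  90. ]), array([559.8, 121.2,  90. ])]
[517.7 -22.4 112. ]
[557.7 102.2 112. ]
[683.5  72.7 112. ]
glue (array([ 446.9, -147.3,  121.7]), [2.6, 2.6])
```

```bash
python3 -m handwheel '[[60,0,-0.5,-0.3,0.04,0,0],[60,0,-1,-0.61,0.078,0,0],[60,0,-1,-0.61,0.078,0,0],[60,0,-1,-0.61,0.078,0,0],[60,0,-1,-0.61,0.078,0,0],[60,0,-1,-0.61,0.078,0,0],[60,0,-1,-0.61,0.078,0,0],[60,0,-1,-0.61,0.078,0,0],[60,0,-1,-0.61,0.078,0,0],[60,0,-1,-0.61,0.078,0,0]]' 60
python3 - <<'E'
from h import *
im,s=snap('wrist','e')
print(s['eef_pos'],s['eef_rot'],proj('wrist',(467,-356.6,97),s))
r=s['eef_rot'];d=np.array([467,-356.6,230])-s['eef_pos'];print((r.T@d/300).round(4))
for q in [((153,182),(231,299)),((115,187),(252,340))]: print(tri(ray('scene',q[0]),ray('side',q[1])))
E
```

```text
clock: 1.15
eef_pos: [467.7, -298.7, 231.1]
eef_rot: [[0.0, 0.241, 0.971], [0.001, 0.971, -0.241], [-1.0, 0.001, -0.0]]
wrist_force: [0.5, 0.9, -0.0]
grip_width: 51.2
[ 467.73942283 -298.66709534  231.09376548] [[ 1.09755100e-04  2.40888878e-01  9.70552696e-01]
 [ 8.65670090e-04  9.70552316e-01 -2.40888881e-01]
 [-9.99999619e-01  8.66617223e-04 -1.02007230e-04]] [274.5 230.3]
[ 0.0035 -0.188   0.0441]
(array([ 384.3, -343.2,   85.2]), [0.2, 0.2])
(array([ 395.5, -422.1,   84.7]), [0.6, 0.6])
```

View pics/e.png

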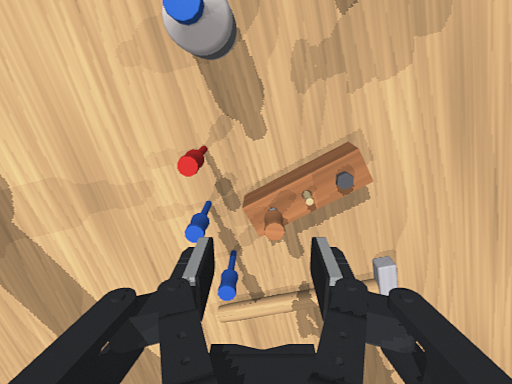

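Knob top sits at (275,230), within a pixel of the prediction. Moving over it and down.

```bash
python3 -m handwheel '[[60,0,-0.188,0.044,0,0,0],[60,0.05,-0.188,0.044,0,0,0],[60,0.2,-0.188,0.044,0,0,0],[60,0.32,-0.188,0.044,0,0,0],[60,0.42,-0.188,0.044,0,0,0],[60,0.5,-0.188,0.044,0,0,0],[60,0.537,-0.188,0.044,0,0,0],[60,0.537,-0.188,0.044,0,0,0],[60,0.537,-0.188,0.044,0,0,0]]'
python3 - <<'E'
from h import *
im,s=snap('wrist','f'); print(s['eef_pos'],s['wrist_force'])
E
```

```text
clock: 2.1
eef_pos: [467.1, -357.9, 70.9]
eef_rot: [[0.001, 0.242, 0.97], [-0.001, 0.97, -0.242], [-1.0, -0.0, 0.001]]
wrist_force: [0.1, -1.1, 1.3]
grip_width: 51.1
[ 467.05510108 -357.86992624   70.94381284] [ 0.13337391 -1.07806602  1.25494708]
```

View pics/f.png

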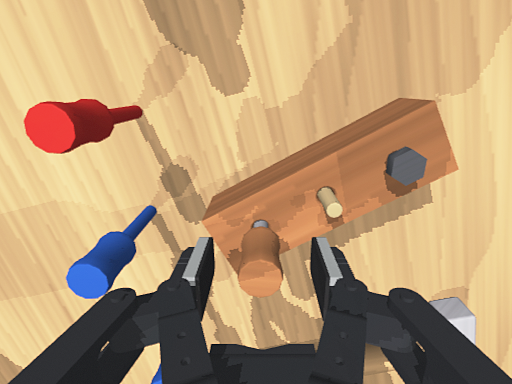

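The knob stands centrally between the pads, its top at about (260,279). Closing on it.

```bash
python3 -m handwheel '[[20,0,0,0,0,0,0],[5,0,0,0,0,0,0],[0,0,0,0,0,0,0],[0,0,0,0,0,0,0],[0,0,0,0,0,0,0],[0,0,0,0,0,0,0],[0,0,0,0,0,0,0],[0,0,0,0,0,0,0]]' 80
python3 - <<'E'
from h import *
s=env.state();print(s['eef_pos'],s['wrist_force'], 'was', atz(ray('wrist',(260,279),s),97))
E
```

```text
clock: 2.95
eef_pos: [466.7, -358.5, 71.6]
eef_rot: [[0.002, 0.243, 0.97], [-0.001, 0.97, -0.243], [-1.0, -0.001, 0.002]]
wrist_force: [-1.0, 0.6, 5.2]
grip_width: 19.7
[ 466.70388915 -358.45615498   71.59270128] [-1.0390894   0.60547432  5.17770856] was [ 465.93156247 -358.97196465   97.        ]
```

```bash
python3 -m handwheel '[[0,-0.03,0,0,0,0,0],[0,-0.08,0,0,0,0,0],[0,-0.16,0,0,0,0,0],[0,-0.25,0,0,0,0,0],[0,-0.34,0,0,0,0,0],[0,-0.43,0,0,0,0,0],[0,-0.5,0,0,0,0,0],[0,-0.51,0,0,0,0,0],[0,-0.51,0,0,0,0,0],[0,-0.51,0,0,0,0,0]]'
python3 - <<'E'
from h import *
im,s=snap('wrist','g'); cv2.imwrite('pics/g2.png',cv2.resize(im[150:384,150:400,::-1],None,fx=2,fy=2)); print(s['wrist_force'])
d=np.array([534.7,127.8,224])-s['eef_pos'];print((s['eef_rot'].T@d/300).round(4),s['eef_pos'])
E
```

```text
clock: 3.95
eef_pos: [465.5, -357.4, 222.3]
eef_rot: [[-0.001, 0.243, 0.97], [0.001, 0.97, -0.243], [-1.0, 0.001, -0.002]]
wrist_force: [-0.7, 1.4, -0.8]
grip_width: 19.8
[-0.67446676  1.37348084 -0.82171667]
[-0.0045  1.6251 -0.1686] [ 465.4541738  -357.42892241  222.26999231]
```

View pics/g2.png

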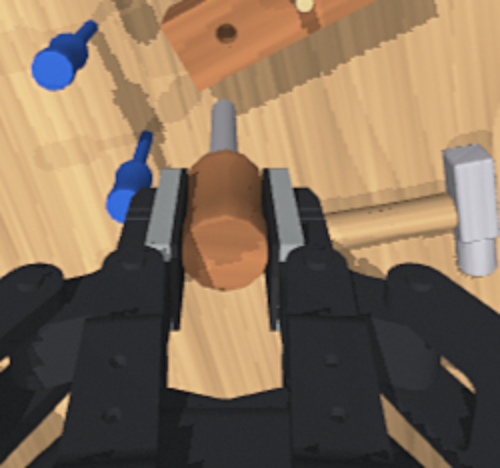

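The pin hangs straight between the pads, its tip at (261.5,202) in the full picture; the hole in the block is empty.

```bash
python3 -m handwheel '[[0,0,0.05,-0.01,0,0,0],[0,0,0.15,-0.04,0,0,0],[0,0,0.28,-0.08,0,0,0],[0,0,0.42,-0.12,0,0,0],[0,0,0.56,-0.168,0,0,0],[0,0,0.7,-0.168,0,0,0],[0,0,0.8,-0.168,0,0,0],[0,0,0.88,-0.168,0,0,0],[0,0,0.9,-0.168,0,0,0],[0,0,0.9,-0.168,0,0,0]]'
python3 -m handwheel '[[0,0,0.05,0,0,0,0],[0,0,0.15,0,0,0,0],[0,0,0.28,0,0,0,0],[0,0,0.42,0,0,0,0],[0,0,0.54,0,0,0,0],[0,0,0.65,0,0,0,0],[0,0,0.71,0,0,0,0],[0,0.03,0.725,0,0,0,0],[0,0.05,0.725,0,0,0,0],[0,0.05,0.725,0,0,0,0]]'
python3 - <<'E'
from h import *
im,s=snap('wrist','i'); cv2.imwrite('pics/i2.png',cv2.resize(im[110:290,180:340,::-1],None,fx=3,fy=3,interpolation=cv2.INTER_CUBIC)); print(s['eef_pos'],s['wrist_force'])
for z in (62,64): print(proj('wrist',s['eef_pos']+s['eef_rot']@[z,0,0],s))
print(proj('wrist',(534.7,127.8,116),s))
E
```

```text
clock: 5.0
eef_pos: [482.3, -82.6, 222.7]
eef_rot: [[-0.001, 0.24, 0.971], [0.0, 0.971, -0.24], [-1.0, -0.0, -0.001]]
wrist_force: [0.3, 0.1, -1.0]
grip_width: 19.9
clock: 6.0
eef_pos: [534.5, 124.6, 206.4]
eef_rot: [[-0.003, 0.245, 0.969], [-0.002, 0.969, -0.245], [-1.0, -0.003, -0.003]]
wrist_force: [-0.4, -0.5, -0.8]
grip_width: 19.8
[534.5300354  124.5844705  206.44857702] [-0.44975009 -0.48839432 -0.75121505]
[261.5 206. ]
[261.5 205. ]
[261.1 189.1]
```

View pics/i2.png

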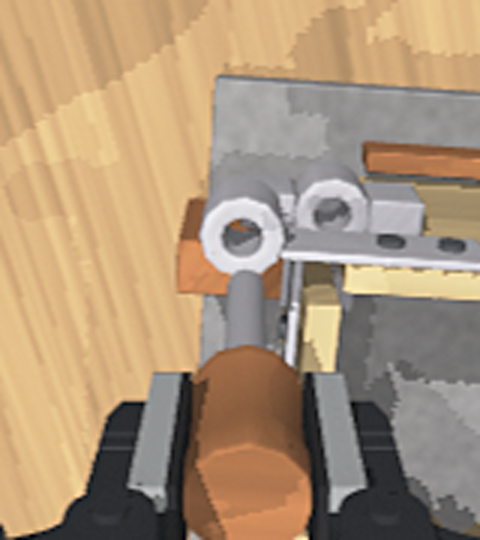

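The upper ring centre is at (261,189) as predicted and the pin tip edge at (262,201). Going down to just above the ring for a last look.

```bash
python3 -m handwheel '[[0,0,0.01,-0.0025,0,0,0],[0,0.03,0.0105,-0.0025,0,0,0],[0,0.06,0.0105,-0.0025,0,0,0],[0,0.067,0.0105,-0.0025,0,0,0],[0,0.067,0.0105,-0.0025,0,0,0],[0,0.067,0.0105,-0.0025,0,0,0]]'
python3 - <<'E'
from h import *
im,s=snap('wrist','j'); cv2.imwrite('pics/j2.png',cv2.resize(im[160:240,220:310,::-1],None,fx=7,fy=7,interpolation=cv2.INTER_CUBIC)); print(s['eef_pos'],s['wrist_force'],s['eef_rot'])
T=s['eef_pos']+s['eef_rot']@[64.5,0,0]
print(T,proj('wrist',T,s),proj('wrist',T+s['eef_rot']@[0,4.5,0],s))
R=np.array([534.7,127.8,116]);print(proj('wrist',R,s),proj('wrist',R+s['eef_rot']@[0,5.5,0],s),proj('wrist',R+s['eef_rot']@[0,12,0],s))
E
```

```text
clock: 6.65
eef_pos: [535.6, 130.4, 188.1]
eef_rot: [[0.0, 0.243, 0.97], [-0.0, 0.97, -0.243], [-1.0, -0.0, 0.0]]
wrist_force: [-0.4, -0.1, -0.3]
grip_width: 19.2
[535.62538294 130.43842031 188.06528451] [-0.43991823 -0.08393114 -0.27785511] [[ 4.21225516e-05  2.42669263e-01  9.70109080e-01]
 [-8.22697899e-05  9.70109078e-01 -2.42669259e-01]
 [-9.99999996e-01 -6.95888219e-05  6.08278190e-05]]
[535.62809985 130.43311391 123.56528479] [261.5 204.7] [261.5 199.1]
[261.2 204.4] [261.2 197.7] [261.2 189.7]
```

View pics/j2.png

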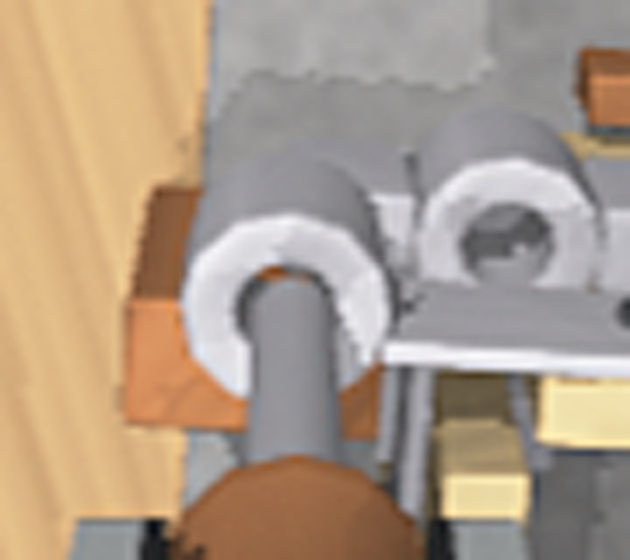

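The ring centre at (261.1,203.7) and the tip edge at (261.8,199.3) agree with the model. The tip is about 2.5 mm too far along +y.

```bash
python3 -m handwheel '[[0,0.005,-0.0083,-0.0017,0,0,0],[0,0.012,-0.0083,-0.0017,0,0,0],[0,0.017,-0.0083,-0.0017,0,0,0],[0,0.02,-0.0083,-0.0017,0,0,0],[0,0.02,-0.0083,-0.0017,0,0,0],[0,0.02,-0.0083,-0.0017,0,0,0]]'
python3 -m handwheel '[[0,0.003,0,0,0,0,0],[0,0.006,0,0,0,0,0],[0,0.009,0,0,0,0,0],[0,0.009,0,0,0,0,0]]'
```

```text
clock: 7.3
eef_pos: [534.5, 128.2, 182.1]
eef_rot: [[0.0, 0.243, 0.97], [-0.0, 0.97, -0.243], [-1.0, 0.0, 0.0]]
wrist_force: [-0.4, 0.4, -0.4]
grip_width: 19.8
clock: 7.7
eef_pos: [534.3, 128.1, 179.2]
eef_rot: [[-0.0, 0.243, 0.97], [-0.0, 0.97, -0.243], [-1.0, -0.0, -0.0]]
wrist_force: [1.1, -0.4, -0.4]
grip_width: 19.6
```

```bash
python3 -m handwheel '[[0,0.003,0,0,0,0,0],[0,0.006,0,0,0,0,0],[0,0.006,0,0,0,0,0]]'; python3 -m handwheel '[[0,0.003,0,0,0,0,0],[0,0.006,0,0,0,0,0],[0,0.006,0,0,0,0,0]]'
```

```text
clock: 8.0
eef_pos: [534.4, 128.1, 177.4]
eef_rot: [[-0.0, 0.243, 0.97], [-0.0, 0.97, -0.243], [-1.0, -0.0, -0.0]]
wrist_force: [-0.3, 0.4, -0.9]
grip_width: 19.5
clock: 8.3
eef_pos: [534.3, 128.1, 175.6]
eef_rot: [[-0.0, 0.243, 0.97], [-0.0, 0.97, -0.243], [-1.0, -0.0, -0.0]]
wrist_force: [0.4, 0.3, -0.8]
grip_width: 19.5
```

```bash
python3 -m handwheel '[[0,0.005,0,0,0,0,0],[0,0.013,0,0,0,0,0],[0,0.021,0,0,0,0,0],[0,0.028,0,0,0,0,0],[0,0.033,0,0,0,0,0],[0,0.033,0,0,0,0,0]]'
python3 - <<'E'
from h import *
from types import SimpleNamespace
r=np.array([[0,.2427,.9701],[0,.9701,-.2427],[-1,0,0]])
s={'eef_pos':np.array([535.63,130.44,188.07]),'eef_rot':r}
for uv,z in (((261.1,203.7),116),((292.1,194.7),90)):
    p=atz(ray('wrist',uv,s),z);print(p.round(1),(r.T@(p-[534.7,128,116])).round(1))
s={'eef_pos':np.array([534.53,124.58,206.45]),'eef_rot':np.array([[-.003,.245,.969],[-.002,.969,-.245],[-1,-.003,-.003]])}
for uv,z in (((261,189),116),((180+332/3,110+209/3),90)):
    p=atz(ray('wrist',uv,s),z);print(p.round(1),(r.T@(p-[534.7,128,116])).round(1))
E
```

```text
clock: 8.9
eef_pos: [534.3, 128.1, 165.6]
eef_rot: [[-0.001, 0.243, 0.97], [-0.0, 0.97, -0.243], [-1.0, -0.0, -0.0]]
wrist_force: [0.1, -0.6, -0.7]
grip_width: 20.0
[534.8 128.4 116. ] [ 0.   0.4 -0. ]
[560.  119.9  90. ] [26.  -1.7 26.5]
[534.7 127.9 116. ] [ 0.  -0.1 -0. ]
[560.6 121.3  90. ] [26.  -0.2 26.8]
```

```bash
python3 -m handwheel '[[0,0.005,0,0.01,0,0,0],[0,0.01,0,0.02,0,0,0],[0,0.01,0,0.03,0,0,0],[0,0.01,0,0.04,0,0,0],[0,0.01,0,0.05,0,0,0],[0,0.01,0,0.05,0,0,0]]';python3 -m handwheel '[[0,0,0,0.01,0,0,0],[0,0,0,0.02,0,0,0],[0,0,0,0.03,0,0,0],[0,0,0,0.036,0,0,0],[0,0,0,0.036,0,0,0]]'
python3 - <<'E'
from h import *
im,s=snap('wrist','k'); cv2.imwrite('pics/k2.png',cv2.resize(im[160:240,220:310,::-1],None,fx=7,fy=7,interpolation=cv2.INTER_CUBIC)); print(s['eef_pos'],s['wrist_force'],s['torque'])
E
```

```text
clock: 9.5
eef_pos: [549.3, 123.9, 162.5]
eef_rot: [[-0.0, 0.243, 0.97], [-0.001, 0.97, -0.243], [-1.0, -0.001, -0.0]]
wrist_force: [-0.7, -1.0, -2.0]
grip_width: 19.5
clock: 10.0
eef_pos: [559.7, 121.2, 162.7]
eef_rot: [[-0.0, 0.243, 0.97], [-0.001, 0.97, -0.243], [-1.0, -0.001, 0.0]]
wrist_force: [-3.0, -2.9, -2.5]
grip_width: 19.6
[559.70436082 121.1798782  162.65961039] [-2.99176596 -2.94407809 -2.47110995] [-0.89942978  0.8221686  -0.05042736]
```

View pics/k2.png

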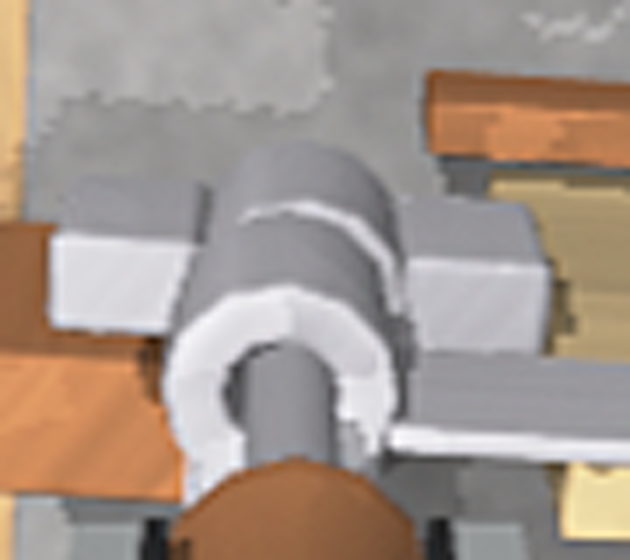

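The upper knuckle has come along. The lower barrel appears about 1.3 mm farther to the right (+z of the tool) under it. I'll shift slightly, ease the 3.6 N side load and probe down.

```bash
python3 -m handwheel '[[0,0.006,-0.002,0.004,0,0,0],[0,0.014,-0.002,0.004,0,0,0],[0,0.02,-0.002,0.004,0,0,0],[0,0.02,-0.002,0.004,0,0,0]]';python3 -m handwheel '[[0,0.004,0,0,0,0,0],[0,0.008,0,0,0,0,0],[0,0.008,0,0,0,0,0]]'
```

```text
clock: 10.45
eef_pos: [561.1, 120.9, 157.0]
eef_rot: [[0.001, 0.243, 0.97], [0.0, 0.97, -0.243], [-1.0, 0.0, 0.001]]
wrist_force: [-1.4, -4.0, 0.5]
grip_width: 19.6
clock: 10.75
eef_pos: [561.0, 120.9, 154.5]
eef_rot: [[0.001, 0.243, 0.97], [0.0, 0.97, -0.243], [-1.0, 0.0, 0.001]]
wrist_force: [-0.3, -3.9, 0.8]
grip_width: 19.7
```

```bash
python3 -m handwheel '[[0,0,-0.003,0,0,0,0],[0,0.004,-0.003,0,0,0,0],[0,0.007,-0.003,0,0,0,0],[0,0.007,-0.003,0,0,0,0]]';python3 -m handwheel '[[0,0.003,0,0,0,0,0],[0,0.006,0,0,0,0,0],[0,0.006,0,0,0,0,0]]'
```

```text
clock: 11.15
eef_pos: [560.4, 120.6, 152.3]
eef_rot: [[0.0, 0.242, 0.97], [0.001, 0.97, -0.242], [-1.0, 0.001, 0.0]]
wrist_force: [0.7, -2.3, -0.6]
grip_width: 19.7
clock: 11.45
eef_pos: [560.2, 120.4, 150.4]
eef_rot: [[0.0, 0.242, 0.97], [0.0, 0.97, -0.242], [-1.0, 0.0, -0.0]]
wrist_force: [0.0, -0.0, -0.1]
grip_width: 19.2
```

```bash
for i in 1 2 3; do python3 -m handwheel '[[0,0.004,0,0,0,0,0],[0,0.009,0,0,0,0,0],[0,0.009,0,0,0,0,0]]' | grep -E 'pos|force'; done
```

```text
eef_pos: [560.2, 120.4, 147.6]
wrist_force: [0.1, -0.7, -1.7]
eef_pos: [560.1, 120.3, 144.9]
wrist_force: [0.8, -0.2, -0.1]
eef_pos: [560.4, 120.2, 142.5]
wrist_force: [-0.2, -0.6, 0.5]
```

```bash
for i in 1 2 3; do python3 -m handwheel '[[0,0.004,0,0,0,0,0],[0,0.008,0,0,0,0,0],[0,0.012,0,0,0,0,0],[0,0.012,0,0,0,0,0]]' | grep -E 'pos|force|width'; done
```

```text
eef_pos: [560.4, 119.1, 138.7]
wrist_force: [0.5, -2.1, -1.1]
grip_width: 19.3
eef_pos: [559.7, 119.6, 134.6]
wrist_force: [-0.5, -3.4, -1.3]
grip_width: 19.5
eef_pos: [560.0, 119.8, 131.2]
wrist_force: [-1.0, -4.7, -2.2]
grip_width: 19.6
```

Run:
```python
from h import *
im,s=snap('wrist','l'); sc,_=snap('scene','m'); sd,_=snap('side','n')
f=lambda i,x,y,w,h,W,H: cv2.resize(i[y:y+h,x:x+w,::-1],(W,H),interpolation=cv2.INTER_CUBIC)
cv2.imwrite('pics/l2.png',np.hstack([f(im,200,150,120,150,400,500),np.vstack([f(sc,355,175,64,40,400,250),f(sd,215,105,64,40,400,250)])]))
print(s['eef_pos'],s['wrist_force'],s['torque'])
```

```text
[560.00502153 119.84970895 131.1860087 ] [-0.97431081 -4.68414526 -2.1835964 ] [-1.14740902  0.21385122 -0.0434949 ]
```

View pics/l2.png

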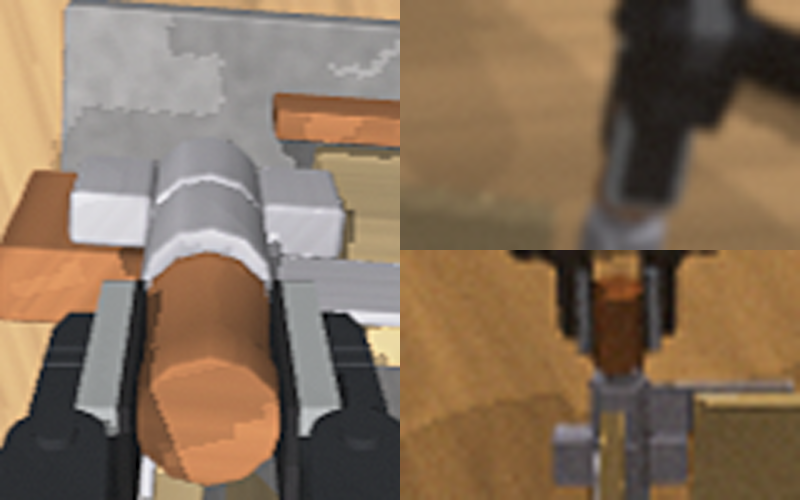

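Aligned: knob above the upper knuckle, and the lower barrel directly beneath the upper. I'll press on in small steps.

```bash
for i in 1 2 ; do python3 -m handwheel '[[0,0.004,-0.002,0,0,0,0],[0,0.008,-0.002,0,0,0,0],[0,0.008,-0.002,0,0,0,0]]' | grep -E 'pos|force|width'; done;  python3 -m handwheel '[[0,0.003,0,0,0,0,0],[0,0.003,0,0,0,0,0]]' | grep -E 'pos|force|width'
```

```text
eef_pos: [560.3, 119.5, 129.2]
wrist_force: [0.2, -4.7, -1.7]
grip_width: 19.8
eef_pos: [560.3, 119.1, 126.8]
wrist_force: [0.3, -3.4, -1.5]
grip_width: 19.7
eef_pos: [560.1, 119.1, 125.9]
wrist_force: [-0.3, -3.5, -0.0]
grip_width: 19.8
```

```bash
for i in 1 2 3; do python3 -m handwheel '[[0,0.002,0,0,0,0,0],[0,0.003,0,0,0,0,0],[0,0.003,0,0,0,0,0]]' | grep -E 'pos|force|width'; done
```

```text
eef_pos: [560.1, 119.1, 125.1]
wrist_force: [0.4, -2.8, 1.1]
grip_width: 19.4
eef_pos: [560.0, 119.1, 124.7]
wrist_force: [-1.5, -4.5, 5.4]
grip_width: 19.5
eef_pos: [560.1, 119.1, 124.6]
wrist_force: [-4.6, -4.1, 10.8]
grip_width: 19.3
```

```bash
python3 -m handwheel '[[0,0.002,0,0,0,0,0],[0,0.003,0,0,0,0,0],[0,0.003,0,0,0,0,0]]' | grep -E 'pos|force|width'; python3 -m handwheel '[[0,-0.004,0,0,0,0,0],[0,-0.009,0,0,0,0,0],[0,-0.009,0,0,0,0,0]]' | grep -E 'pos|force|width'
python3 -m handwheel '[[10,0,0,0,0,0,0],[20,0,0,0,0,0,0],[30,0,0,0,0,0,0],[40,0,0,0,0,0,0],[50,0,0,0,0,0,0],[50,0,0,0,0,0,0]]'
python3 -m handwheel '[[50,-0.03,0,0,0,0,0],[50,-0.1,0,0,0,0,0],[50,-0.2,0,0,0,0,0],[50,-0.3,0,0,0,0,0],[50,-0.3,0.1,0,0,0,0],[50,-0.3,0.2,0,0,0,0],[50,-0.3,0.25,0,0,0,0],[50,-0.3,0.25,0,0,0,0]]'
python3 - <<'E'
from h import *
im,s=snap('wrist','p'); sc,_=snap('scene','q'); sd,_=snap('side','r')
f=lambda i,x,y,w,h,W,H: cv2.resize(i[y:y+h,x:x+w,::-1],(W,H),interpolation=cv2.INTER_CUBIC)
u,v=map(int,proj('wrist',(560.2,119.5,130),s)); print(u,v,s['eef_pos'])
u=min(max(u-60,0),392);v=min(max(v-75,0),234)
cv2.imwrite('pics/p2.png',np.hstack([f(im,u,v,120,150,400,500),np.vstack([f(sc,355,175,64,40,400,250),f(sd,215,105,64,40,400,250)])]))
for n in ('scene','side'): print([proj(n,(560.2,119.8,z),s) for z in (150,116)])
E
```

```text
eef_pos: [560.2, 119.1, 124.6]
wrist_force: [-5.2, -5.0, 16.0]
grip_width: 19.7
eef_pos: [559.9, 119.1, 125.1]
wrist_force: [-1.4, -2.8, 2.4]
grip_width: 19.4
clock: 16.6
eef_pos: [560.1, 119.6, 125.1]
eef_rot: [[0.0, 0.242, 0.97], [0.001, 0.97, -0.242], [-1.0, 0.001, 0.0]]
wrist_force: [0.0, 0.8, -0.5]
grip_width: 42.8
clock: 17.4
eef_pos: [577.9, 194.3, 215.2]
eef_rot: [[-0.0, 0.239, 0.971], [0.001, 0.971, -0.239], [-1.0, 0.001, -0.0]]
wrist_force: [-0.6, -0.2, 1.0]
grip_width: 43.1
262 275 [577.88849135 194.28323821 215.19783515]
[array([394.5, 194.8]), array([391.6, 209.4])]
[array([249.4, 113. ]), array([249.7, 124.8])]
```

View pics/p2.png

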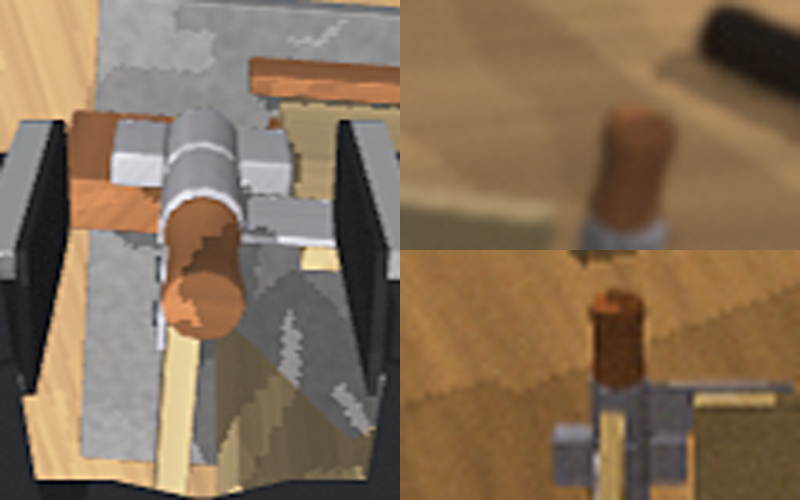

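The knob sits down on the upper knuckle in all three views, and its top is where z = 150 mm projects (side row 113.0). As an independent check I'll tap the knob top with shut fingers to feel its height.

```bash
python3 -m handwheel '[[0,0,-0.05,0,0,0,0],[0,0,-0.15,0,0,0,0],[0,0,-0.254,0,0,0,0],[0,0,-0.254,0,0,0,0],[0,0,-0.254,0,0,0,0],[0,0.08,-0.254,0,0,0,0],[0,0.15,-0.254,0,0,0,0],[0,0.19,-0.254,0,0,0,0],[0,0.2,-0.254,0,0,0,0],[0,0.2,-0.254,0,0,0,0]]'
for i in 1 2 3 4; do python3 -m handwheel '[[0,0.002,0,0,0,0,0],[0,0.004,0,0,0,0,0],[0,0.004,0,0,0,0,0]]' | grep -E 'pos|force'; done
```

```text
clock: 18.55
eef_pos: [559.7, 118.0, 155.0]
eef_rot: [[-0.0, 0.242, 0.97], [-0.0, 0.97, -0.242], [-1.0, -0.0, -0.0]]
wrist_force: [0.3, 0.4, -0.2]
grip_width: -0.2
eef_pos: [560.0, 117.9, 154.5]
wrist_force: [0.2, -1.3, 0.4]
eef_pos: [559.7, 117.8, 152.7]
wrist_force: [-0.6, -0.1, 0.1]
eef_pos: [559.6, 117.8, 151.3]
wrist_force: [0.3, 0.2, 0.1]
eef_pos: [559.9, 117.9, 150.5]
wrist_force: [0.2, -0.1, 1.3]
```

```bash
for i in 1 2 3 4; do python3 -m handwheel '[[0,0.002,0,0,0,0,0],[0,0.004,0,0,0,0,0],[0,0.004,0,0,0,0,0]]' | grep -E 'pos|force'; done
```

```text
eef_pos: [560.1, 117.9, 150.1]
wrist_force: [-1.9, -0.0, 7.3]
eef_pos: [560.5, 117.9, 150.1]
wrist_force: [-4.7, -1.8, 15.0]
eef_pos: [561.1, 117.7, 150.0]
wrist_force: [-4.6, -2.1, 21.0]
eef_pos: [561.7, 117.6, 150.0]
wrist_force: [-6.4, -4.2, 26.4]
```

Hard stop at 150.0 mm, which is the nominal home height of the knob top, at 26 N. Backing away and handing in.

```bash
python3 -m handwheel '[[0,-0.03,0,0,0,0,0],[0,-0.1,0,0,0,0,0],[0,-0.2,0,0,0,0,0],[0,-0.3,0,0,0,0,0],[0,-0.3,0,0,0,0,0],[0,-0.3,0,0,0,0,0]]'
python3 - <<'E'
from h import *
sd,_=snap('side','z'); b=cv2.imread('pics/r.png')[:,:,::-1]
print('diff knuckle',np.abs(sd[105:145,235:265].astype(int)-b[105:145,235:265]).mean(),'glue',np.abs(sd[190:250,215:260].astype(int)-cv2.imread('pics/b.png')[190:250,215:260,::-1]).mean())
env.sign_off()
E
```

```text
clock: 21.55
eef_pos: [559.7, 117.9, 235.7]
eef_rot: [[0.001, 0.243, 0.97], [0.0, 0.97, -0.243], [-1.0, 0.0, 0.001]]
wrist_force: [-0.5, -0.5, -0.3]
grip_width: 0.1
diff knuckle 6.378333333333333 glue 2.9354320987654323
the job is handed in; nothing more can be done
```

The hinge pin is in through both knuckles and released, and I handed the job in at about 21.6 s. I took it from the block, put it into the roof half's knuckle, drew the roof half about 26 mm out along its guide, and pushed the pin down until the knob stopped.

**What the last checks showed**
- **Seated:** when I tapped the knob top with shut fingers, it stopped hard at 150.0 mm, which is the fully-home height. The side view gave the same height. The scene view read about 2 mm higher, within its accuracy.
- **Forces:** the highest wrist force I read was about 27 N, at the final tap, and the highest while inserting the pin was about 18 N. These are readings at the end of each move, not a continuous record.
- **Glue bottle:** in the side picture after the last move, it had hardly changed from the start.

**What disagreed or was left unchecked**
- **Spring shoe:** I did not clearly feel the 4 to 15 N resistance expected below 80 mm. The vertical force stayed within about 3 N of zero until the hard stop.
- **Last look:** I compared the final side picture with the earlier one only by pixel difference. It showed some change at the hinge (6.4 grey levels on average), probably from the arm and its shadow moving, but I did not view it.

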